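# Show the roast under its lever lid and let the lid down softly

### The arm

A 6-joint arm with a two-finger parallel gripper is mounted at the origin on the work surface. World frame = base frame: x ahead of the robot, y to its left, z up, the work surface at z = 0. Lengths are in mm, angles in rad, forces in N, time in s.
With the tool pointing down it reaches from about 350 to 725 mm from the base axis. Payload 6 kg.
Tool frame: the origin (TCP) lies at the very end of the fingers, on their centre line; the grasp point (between the pads) lies 19 mm behind it (ctrl.pinch_z is the distance from the TCP to the grasp point, in mm); z points along the fingers, y is the direction in which the jaws open and shut (so a half turn about z gives the same grasp; the last joint's range is limited). The gripper opens to 85 mm and grips with 20 to 120 N. Pads are 22 mm wide; open, the fingers measure 114 mm over their backs; the gripper's body (76 mm by 85 mm) begins 54 mm behind the grasp point. The pads swing forward as they close: fully open they stand 13 mm farther back than shut.
Start: joints at [1.591, 0.04, 0.085, 0, -1.615, -0.334], TCP at [185.179, 570.686, 231.261] pointing down, gripper open.
Joint ranges: [-2.56, 2.56], [-1.29, 2.01], [-1.08, 1.49], [-3.29, 1.98], [-2.81, -0.18], [-2.99, 2.99]. Speed limits (rad/s): [2.57, 2.57, 3.01, 3.14, 3.14, 3.14].

### API

Orientations are given as a 3x3 rotation matrix whose columns are the frame's x, y, z axes.
In Python, from rig import observe, optics, ctrl gives the robot as it stands.
- The arm moves only by the tool servo_tool, never from a script. Its argument "deltas" is a list of rows, each an object of numbers: "dx", "dy", "dz": the shift along the tool's x, y, z scaled (see below); "ax", "ay", "az": the turn, a rotation vector about the tool's x, y, z scaled (see below); "fingers": the opening, from 0 (shut) to 1 (fully open). In form: [{"dx": .., "dy": .., "dz": .., "ax": .., "ay": .., "az": .., "fingers": ..}, ...]. A call has 1 to 10 rows; each row shifts and turns the commanded pose from where the row before left it, along the tool's axes as they then stand; what a row does not reach is not made up. The controller multiplies each number of a shift by 20 cm and each number of a turn by 2 rad. A row lasts 1/12 s, in which the tool goes at most 41.7 mm and 7.16 degrees, less where a joint would pass 70% of its speed; a pose out of reach is approached as far as the arm can. A call with a number of a shift or a turn outside -1 to 1 is refused whole. A call with a gripper value outside its range is refused whole. The fingers move at their own pace and stop on an object; the grip force is fixed at half the most. Time passes only in rows, so rows that do not move let the fingers close. It gives the time, the measured TCP pose, the force and the opening at its end, in the units of the state.
- observe(): the state, without advancing time (a new reading comes with each control period).
- optics.camera(name): name is "scene" or "top" or "wrist"; returns a dict with "img" (400x640x3 uint8, red, green, blue), "z_map" (400x640 float32, mm along the optical axis (not along the pixel's ray), 0 where there is no reading), "fx", "fy", "cx", "cy" (pixels), "T" (4x4, takes a point from camera to world coordinates); the wrist camera has in their place "mount" (4x4, takes a point from camera to tool coordinates, whose origin is the TCP and whose axes are the flange's). Camera axes: x right, y down, z forward; pixel columns grow to the right and rows downward; lengths in mm; the calibration is good to about 2 mm. A picture is of the moment at which its call begins: read the wrist's pose just before it.
- ctrl.hand_in(): hands the job in, once; it reports no verdict.
The state is a dict: "time": time; "joints": joint angles; "qvel": joint speeds; "effort": joint torques, N m; "eef_pos": TCP position; "tcp_rot": TCP orientation; "wrist_force": force on the tool from outside, world axes, zero at the start; "ft_torque": the same for the moment, N m; "grip_width": finger opening in mm.
Only numpy, scipy, OpenCV 4.12 (cv2) and the standard library are available. Lean on these libraries where they do the work, as an engineer would, in place of code of your own. Each camera call takes 0.05 s, during which the arm holds its last target. There are 200 camera calls.

### The job

A customer wants to see the roast: with the fingertips press the red lever pad of the warmer that holds it right down so that its lid opens fully, keep it open for three seconds, then ease the pad back up slowly, over about three seconds, so that the lid settles shut without slamming, and move clear. Work by the lever alone, only pressing it: the lids are hot and must not be touched. Leave the rolls' warmer (blue lever) shut and everything else where it stands, picking nothing up.

Things in the scene. Friction and masses are not known exactly. Their poses are not given: they have to be found in the camera images.
- roast_box: Steel food warmer with a clear lid and a hand lever linked to it, 240 deep (x) x 220 wide (y) x 130 mm high, a brown roast beef inside. Origin: centre of its underside. The lever sticks out on its -x side, the robot's side. Fixed, but place and yaw vary from start to start (yaw within 0.4 rad) and the two warmers may swap sides
- roast_pad (a point): Centre of the top of the red pad on the lever's end, 90 x 90 x 10 mm. At rest 132 mm above the table, 226 mm from the box origin to -x, rising 0.25 rad to its free end; fully pressed it is 50 mm lower, sloping the other way, drifting under 5 mm sideways. Moves with the lever, whose pivot lies 130 mm to -x of the box origin, 105 mm up
- roast_lid (a joint): Lid angle, rad: 0 shut, 1.05 fully open (stop). Linked to the lever, nearly in proportion: 1.05 rad for 50 mm of pad travel. Hinged on the box's lever-side top edge; the far edge rises to 340 mm. No spring or catch: the pad needs about 4 to 12 N, and let go, the lid falls shut with a bang
- roast_hinge (a point): Roast warmer. Lid panel, clear with a steel rim, 240 x 220 x 9 mm, black knob 28 mm across near its far edge. This point: middle of the hinge edge, 120 mm from the box origin to -x, 133 mm up; the lid runs from it to the far edge. Hot: not to be touched
- rolls_box: Same build as roast_box, but with a blue pad and nine bread rolls inside; origin and axes the same
- rolls_pad (a point): Centre of the upper face of the blue pad of the rolls' warmer, same size as the red one; leave alone
- rolls_lid (a joint): Lid angle of the rolls' warmer, 0 shut, works like roast_lid; leave shut
- rolls_hinge (a point): Rolls' warmer. Lid panel, clear with a steel rim, 240 x 220 x 9 mm, black knob 28 mm across near its far edge. This point: middle of the hinge edge, 120 mm from the box origin to -x, 133 mm up; the lid runs from it to the far edge. Hot: not to be touched
- ramekin: White sauce cup, 64 mm across, 40 mm high, loose, between the two levers; origin under its centre
- mustard_jar: Amber jar with yellow cap, 60 mm across, 90 mm high, loose; origin under its centre
- pepper_mill: Dark wooden pepper mill, 56 mm across, 178 mm high, loose; origin under its centre
- salt_shaker: Steel shaker, 44 mm across, 77 mm high, loose; origin under its centre
- serving_spoon: Black-handled spoon, 240 mm long, lying on the table, loose; x along it

How it is judged (in metres and radians):
On the way:
1. the roast warmer's lid is held open (over 0.9 of 1.05 rad) for 2.5 s (value of joint roast_lid above 0.9 rad), for 2.5 s.
At the end, for the whole second after the job is handed in: Both lids are shut (under 0.03 rad) and every loose thing is within 25 mm of where it stood (value of joint each of roast_lid, rolls_lid below 0.03 rad and distance of each of ramekin, mustard_jar, pepper_mill, salt_shaker, serving_spoon from where it was at the start of the episode below 0.025 m); the robot touches nothing.
It fails at once if the roast warmer's lid falls faster than 1.6 rad/s (a slam) (velocity of joint roast_lid below -1.6 rad/s).
It fails at once if a hot lid is touched by the robot (contact force between any of the fingers, the arm and roast_lid above 0.5 N or contact force between any of the fingers, the arm and rolls_lid above 0.5 N).
It fails at once if the rolls' warmer is opened (value of joint rolls_lid above 0.12 rad).
It fails at once if a loose thing is lifted, carried or shoved more than 25 mm (distance of any of ramekin, mustard_jar, pepper_mill, salt_shaker, serving_spoon from where it was at the start of the episode above 0.025 m).
It also fails if it takes over 40 s, if anything falls off the work surface, if the arm or the gripper's body presses on something with over 40 N, if the wrist force passes 120 N, or if a joint passes its speed limit or range.

## Working session

There is one attempt and no reset: what is moved stays moved. The work goes in short steps, Python scripts to look and compute and a tool call to move; the robot and the scene stay as the last step left them, time stands still between calls to the robot, and variables do not carry over. Pictures are saved under pics/ and viewed, on a budget of 10 in all, crops included, one or two more only if the job needs it, and the job is handed in when it is done.

Besides the shell and the picture viewer there is one more tool, called after "Call:" in YAML: its name, and indented under it one key for each argument. servo_tool: Moves the arm, as the interface text tells. Its arguments: {"type":"object","properties":{"deltas":{"type":"array"}},"required":["deltas"]}

```bash
mkdir -p pics
cat > h.py <<'E'
import numpy as np, cv2
from rig import observe, optics, ctrl
def world(c,T=None):
    z=c["z_map"]; v,u=np.mgrid[:z.shape[0],:z.shape[1]]
    P=np.stack([(u-c["cx"])/c["fx"]*z,(v-c["cy"])/c["fy"]*z,z],-1)
    T=c["T"] if T is None else T
    return P@T[:3,:3].T+T[:3,3]
E
python3 - <<'E'
from h import *
np.set_printoptions(precision=3,suppress=True)
s=observe(); print(s)
im=[]
for n in("top","scene"):
    c=optics.camera(n); np.savez(f"{n}.npz",**c); cv2.imwrite(f"pics/{n}0.png",c["img"][...,::-1])
    W=world(c); hsv=cv2.cvtColor(c["img"],cv2.COLOR_RGB2HSV)
    ok=c["z_map"]>0
    for col,m in(("red",((hsv[...,0]<6)|(hsv[...,0]>174))&(hsv[...,1]>150)&(hsv[...,2]>80)),("blue",(hsv[...,0]>100)&(hsv[...,0]<125)&(hsv[...,1]>150)&(hsv[...,2]>60))):
        k,l,st,ce=cv2.connectedComponentsWithStats((m&ok).astype(np.uint8))
        for i in range(1,k):
            if st[i,4]>60: p=W[l==i]; print(n,col,st[i],ce[i],np.median(p,0),p.min(0),p.max(0))
E
```

```text
{'time': 0.0, 'joints': array([ 1.591,  0.041,  0.084, -0.   , -1.616, -0.334]), 'qvel': array([-0.   , -0.   ,  0.   ,  0.002, -0.001,  0.001]), 'effort': array([  0.   , -36.82 ,  34.742,   6.932,  -0.005,   0.   ]), 'eef_pos': array([185.028, 570.388, 230.23 ]), 'tcp_rot': array([[ 0.951, -0.309, -0.   ],
       [-0.309, -0.951, -0.002],
       [ 0.   ,  0.002, -1.   ]]), 'wrist_force': array([-0.681,  0.309,  0.137]), 'ft_torque': array([ 0.037, -0.048, -0.011]), 'grip_width': 85.42780812451024}
top red [530 158  16  30 160] [538.544 168.294] [ 656.513 -656.87   122.52 ] [ 597.31  -667.638   66.585] [ 690.406 -649.434  149.168]
top red [384 217  38  33 996] [402.537 233.16 ] [ 453.881 -251.307  134.36 ] [ 406.747 -331.403   -6.428] [ 524.801 -201.063  152.319]
top blue [199 186  40  36 902] [219.017 203.841] [530.629 272.46  134.25 ] [478.871 220.437  -8.617] [614.723 326.634 150.751]
scene red [422   0  52  25 804] [442.519   9.795] [-1177.549 -1235.064   406.429] [-1363.312 -1456.843   326.048] [-1151.919 -1112.478   472.085]
scene red [489 104  48  30 841] [509.932 118.618] [-1216.455  -510.73   -159.697] [-1499.248  -855.206  -241.297] [-164.659   67.31   325.438]
scene red [227 128  19  20 292] [235.551 137.846] [ 650.39  -659.149   99.36 ] [ 600.821 -674.671   51.575] [ 696.37  -644.743  146.457]
scene red [301 148  30  22 371] [315.677 158.119] [ 448.409 -251.541  131.556] [ 264.218 -538.723   -3.823] [ 501.795 -197.444  146.922]
scene blue [361 222  36  28 628] [378.385 235.596] [533.115 278.    133.825] [357.709  99.991  -4.579] [584.882 327.255 147.814]
```

View pics/top0.png

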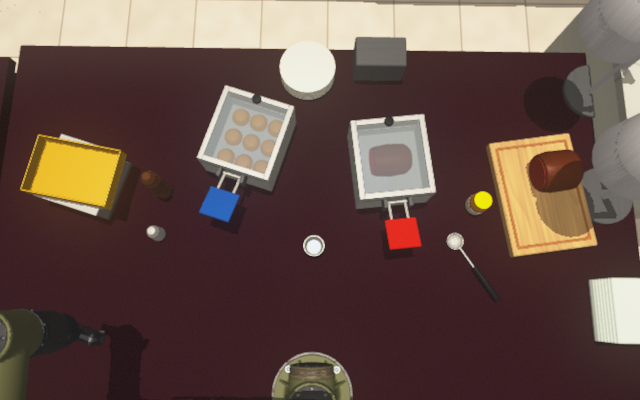

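View pics/scene0.png

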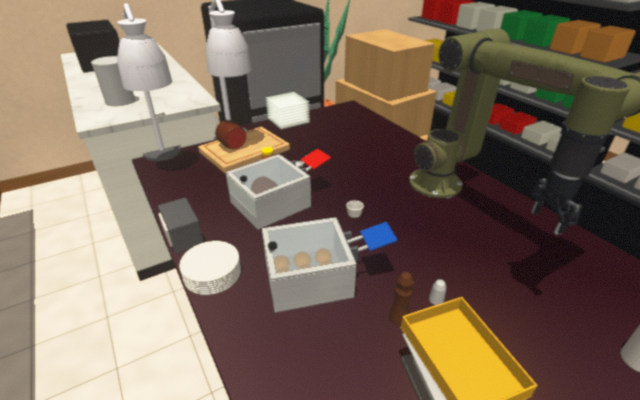

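Run:
```python
from h import *
np.set_printoptions(precision=3,suppress=True)
for n in("top","scene"):
    c=dict(np.load(f"{n}.npz")); W=world(c); hsv=cv2.cvtColor(c["img"],cv2.COLOR_RGB2HSV)
    m=((hsv[...,0]<6)|(hsv[...,0]>174))&(hsv[...,1]>150)
    p=W[m&(c["z_map"]>0)&(W[...,2]>112)&(W[...,2]<155)&(abs(W[...,0]-454)<80)&(abs(W[...,1]+251)<80)]
    q=p.mean(0); _,_,vt=np.linalg.svd(p-q); nrm=vt[2]*np.sign(vt[2][2])
    print(n,len(p),q,"normal",nrm,"tilt",np.arccos(nrm[2]),"uphill yaw",np.arctan2(-nrm[1],-nrm[0]))
    print(cv2.minAreaRect(p[:,:2].astype(np.float32)))
    b=W[(abs(W[...,0]-690)<190)&(abs(W[...,1]+210)<190)&(W[...,2]>122)&(W[...,2]<146)&~m&(W[...,0]>510)]
    print("rim",len(b),cv2.minAreaRect(b[:,:2].astype(np.float32)))
    if n=="top":
        for nm,(u,v) in dict(ram=(314,246),jar=(482,201),spoon=(455,241),salt=(155,232),mill=(148,178)).items(): print(nm,W[v,u])
```

```text
top 946 [ 452.588 -248.896  134.706] normal [0.249 0.031 0.968] tilt 0.2536136602008405 uphill yaw -3.016663884353719
((453.862548828125, -249.33547973632812), (87.73365783691406, 90.0737533569336), 6.5244317054748535)
rim 6105 ((656.8922119140625, -226.08349609375), (287.71820068359375, 221.7309112548828), 6.305973052978516)
ram [428.394  -1.014  10.132]
jar [ 558.309 -494.22    93.728]
spoon [ 451.316 -436.042   -1.061]
salt [456.708 470.769  65.938]
mill [592.614 466.521 179.004]
scene 316 [ 455.83  -244.491  133.421] normal [0.248 0.046 0.968] tilt 0.25508376973116664 uphill yaw -2.960129022058694
((454.3495788574219, -247.1779327392578), (88.1627197265625, 97.8458023071289), 6.361062526702881)
rim 2224 ((664.8397216796875, -223.84136962890625), (272.1040344238281, 227.373779296875), 6.272736072540283)
```

Call:
servo_tool:
  deltas:
    - {"dx":0.1,"dy":0.01,"dz":-0.03,"az":0.018,"fingers":0}
    - {"dx":0.176,"dy":0.0205,"dz":-0.03,"az":0.0315,"fingers":0}
    - {"dx":0.176,"dy":0.0205,"dz":-0.03,"az":0.0315,"fingers":0}
    - {"dx":0.176,"dy":0.0205,"az":0.0315,"fingers":0}
    - {"dx":0.176,"dy":0.0205,"az":0.0315,"fingers":0}
    - {"dx":0.176,"dy":0.0205,"az":0.0315,"fingers":0}
    - {"dx":0.176,"dy":0.0205,"az":0.0315,"fingers":0}
    - {"dx":0.176,"dy":0.0205,"az":0.0315,"fingers":0}
    - {"dx":0.176,"dy":0.0205,"az":0.0315,"fingers":0}
    - {"dx":0.176,"dy":0.0205,"az":0.0315,"fingers":0}

```text
validation failed for argument at $.de...
```

Call:
servo_tool:
  deltas:
    - {"dx":0.176,"dy":0.0205,"az":0.0315,"fingers":0}
    - {"dx":0.176,"dy":0.0205,"az":0.0315,"fingers":0}
    - {"dx":0.176,"dy":0.0205,"az":0.0315,"fingers":0}
    - {"dx":0.176,"dy":0.0205,"az":0.0315,"fingers":0}
    - {"dx":0.176,"dy":0.0205,"az":0.0315,"fingers":0}
    - {"dx":0.176,"dy":0.0205,"az":0.0315,"fingers":0}
    - {"dx":0.176,"dy":0.0205,"az":0.0315,"fingers":0}
    - {"dx":0.176,"dy":0.0205,"az":0.0315,"fingers":0}
    - {"dx":0.176,"dy":0.0205,"az":0.0315,"fingers":0}
    - {"dx":0.1,"dy":0.01,"az":0.018,"fingers":0}

```text
validation failed for argument at $.de...
```

Call:
servo_tool:
  deltas:
    - {"dx":0.1,"dy":0.01,"dz":-0.03,"ax":0,"ay":0,"az":0.018,"fingers":0}
    - {"dx":0.176,"dy":0.0205,"dz":-0.03,"ax":0,"ay":0,"az":0.0315,"fingers":0}
    - {"dx":0.176,"dy":0.0205,"dz":-0.03,"ax":0,"ay":0,"az":0.0315,"fingers":0}
    - {"dx":0.176,"dy":0.0205,"dz":0,"ax":0,"ay":0,"az":0.0315,"fingers":0}
    - {"dx":0.176,"dy":0.0205,"dz":0,"ax":0,"ay":0,"az":0.0315,"fingers":0}
    - {"dx":0.176,"dy":0.0205,"dz":0,"ax":0,"ay":0,"az":0.0315,"fingers":0}
    - {"dx":0.176,"dy":0.0205,"dz":0,"ax":0,"ay":0,"az":0.0315,"fingers":0}
    - {"dx":0.176,"dy":0.0205,"dz":0,"ax":0,"ay":0,"az":0.0315,"fingers":0}
    - {"dx":0.176,"dy":0.0205,"dz":0,"ax":0,"ay":0,"az":0.0315,"fingers":0}
    - {"dx":0.176,"dy":0.0205,"dz":0,"ax":0,"ay":0,"az":0.0315,"fingers":0}

```text
time: 0.93
eef_pos: [441.5, 354.1, 248.6]
tcp_rot: [[0.606, -0.796, -0.001], [-0.796, -0.606, -0.001], [0.0, 0.001, -1.0]]
wrist_force: [1.0, 1.3, -0.0]
grip_width: 0.0
```

Call:
servo_tool:
  deltas:
    - {"dx":0.176,"dy":0.0205,"dz":0,"ax":0,"ay":0,"az":0.0315,"fingers":0}
    - {"dx":0.176,"dy":0.0205,"dz":0,"ax":0,"ay":0,"az":0.0315,"fingers":0}
    - {"dx":0.176,"dy":0.0205,"dz":0,"ax":0,"ay":0,"az":0.0315,"fingers":0}
    - {"dx":0.176,"dy":0.0205,"dz":0,"ax":0,"ay":0,"az":0.0315,"fingers":0}
    - {"dx":0.176,"dy":0.0205,"dz":0,"ax":0,"ay":0,"az":0.0315,"fingers":0}
    - {"dx":0.176,"dy":0.0205,"dz":0,"ax":0,"ay":0,"az":0.0315,"fingers":0}
    - {"dx":0.176,"dy":0.0205,"dz":0,"ax":0,"ay":0,"az":0.0315,"fingers":0}
    - {"dx":0.176,"dy":0.0205,"dz":0,"ax":0,"ay":0,"az":0.0315,"fingers":0}
    - {"dx":0.176,"dy":0.0205,"dz":0,"ax":0,"ay":0,"az":0.0315,"fingers":0}
    - {"dx":0.176,"dy":0.0205,"dz":0,"ax":0,"ay":0,"az":0.0315,"fingers":0}

```text
time: 1.77
eef_pos: [528.2, 16.5, 248.7]
tcp_rot: [[0.021, -1.0, -0.001], [-1.0, -0.021, -0.0], [0.0, 0.001, -1.0]]
wrist_force: [-0.1, -0.3, -0.3]
grip_width: 0.2
```

Call:
servo_tool:
  deltas:
    - {"dx":0.176,"dy":0.0205,"dz":0,"ax":0,"ay":0,"az":0.0315,"fingers":0}
    - {"dx":0.176,"dy":0.0205,"dz":0,"ax":0,"ay":0,"az":0.0315,"fingers":0}
    - {"dx":0.176,"dy":0.0205,"dz":0,"ax":0,"ay":0,"az":0.0315,"fingers":0}
    - {"dx":0.176,"dy":0.0205,"dz":0,"ax":0,"ay":0,"az":0.0315,"fingers":0}
    - {"dx":0.176,"dy":0.0205,"dz":0,"ax":0,"ay":0,"az":0.0315,"fingers":0}
    - {"dx":0.1,"dy":0.01,"dz":0,"ax":0,"ay":0,"az":0.018,"fingers":0}
    - {"dx":0,"dy":0,"dz":0,"ax":0,"ay":0,"az":0,"fingers":0}
    - {"dx":0,"dy":0,"dz":0,"ax":0,"ay":0,"az":0,"fingers":0}

```text
time: 2.43
eef_pos: [482.2, -173.5, 249.1]
tcp_rot: [[-0.323, -0.946, -0.0], [-0.946, 0.323, 0.0], [-0.0, 0.0, -1.0]]
wrist_force: [-0.1, 0.2, 0.1]
grip_width: 0.4
```

Run:
```python
from h import *
np.set_printoptions(precision=3,suppress=True)
s=observe(); print(s["time"],s["eef_pos"],s["tcp_rot"],s["joints"])
d=np.array([453.5,-249,150])-s["eef_pos"]; print("tool delta units",s["tcp_rot"].T@d/200)
c=optics.camera("wrist"); cv2.imwrite("pics/w1.png",c["img"][...,::-1])
T=np.eye(4);T[:3,:3]=s["tcp_rot"];T[:3,3]=s["eef_pos"]; W=world(c,T@c["mount"])
hsv=cv2.cvtColor(c["img"],cv2.COLOR_RGB2HSV); m=((hsv[...,0]<6)|(hsv[...,0]>174))&(hsv[...,1]>150)&(W[...,2]>110)&(W[...,2]<155)
p=W[m]; print(len(p)); 
if len(p): print(p.mean(0),cv2.minAreaRect(p[:,:2].astype(np.float32)),p[:,2].min(),p[:,2].max())
```

```text
2.4333 [ 482.165 -173.478  249.093] [[-0.323 -0.946 -0.   ]
 [-0.946  0.323  0.   ]
 [-0.     0.    -1.   ]] [ 0.048 -0.191 -0.101 -0.    -1.661 -0.377]
tool delta units [0.404 0.014 0.495]
13033
[ 451.823 -252.68   136.028] ((454.03631591796875, -250.793212890625), (88.8503646850586, 90.22174835205078), 6.533131122589111) 119.12816667299825 147.73113881288484
```

View pics/w1.png

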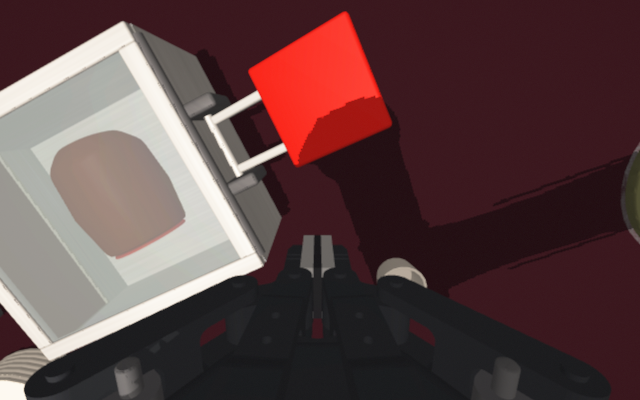

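Call:
servo_tool:
  deltas:
    - {"dx":0.08,"dy":0.005,"dz":0.0,"ax":0,"ay":0,"az":0,"fingers":0}
    - {"dx":0.13,"dy":0.005,"dz":0.03,"ax":0,"ay":0,"az":0,"fingers":0}
    - {"dx":0.13,"dy":0.005,"dz":0.08,"ax":0,"ay":0,"az":0,"fingers":0}
    - {"dx":0.07,"dy":0,"dz":0.1,"ax":0,"ay":0,"az":0,"fingers":0}
    - {"dx":0,"dy":0,"dz":0.1,"ax":0,"ay":0,"az":0,"fingers":0}
    - {"dx":0,"dy":0,"dz":0.1,"ax":0,"ay":0,"az":0,"fingers":0}
    - {"dx":0,"dy":0,"dz":0.05,"ax":0,"ay":0,"az":0,"fingers":0}
    - {"dx":0,"dy":0,"dz":0.02,"ax":0,"ay":0,"az":0,"fingers":0}
    - {"dx":0,"dy":0,"dz":0,"ax":0,"ay":0,"az":0,"fingers":0}
    - {"dx":0,"dy":0,"dz":0,"ax":0,"ay":0,"az":0,"fingers":0}

```text
time: 3.32
eef_pos: [454.1, -249.1, 154.5]
tcp_rot: [[-0.32, -0.947, 0.001], [-0.947, 0.32, -0.001], [0.0, -0.001, -1.0]]
wrist_force: [0.9, -0.3, 0.6]
grip_width: 0.0
```

Call:
servo_tool:
  deltas:
    - {"dx":0,"dy":0,"dz":0.015,"ax":0,"ay":0,"az":0,"fingers":0}
    - {"dx":0,"dy":0,"dz":0.015,"ax":0,"ay":0,"az":0,"fingers":0}
    - {"dx":0,"dy":0,"dz":0.015,"ax":0,"ay":0,"az":0,"fingers":0}
    - {"dx":0,"dy":0,"dz":0.015,"ax":0,"ay":0,"az":0,"fingers":0}
    - {"dx":0,"dy":0,"dz":0.015,"ax":0,"ay":0,"az":0,"fingers":0}
    - {"dx":0,"dy":0,"dz":0.01,"ax":0,"ay":0,"az":0,"fingers":0}
    - {"dx":0,"dy":0,"dz":0.01,"ax":0,"ay":0,"az":0,"fingers":0}
    - {"dx":0,"dy":0,"dz":0.01,"ax":0,"ay":0,"az":0,"fingers":0}
    - {"dx":0,"dy":0,"dz":0.01,"ax":0,"ay":0,"az":0,"fingers":0}
    - {"dx":0,"dy":0,"dz":0.01,"ax":0,"ay":0,"az":0,"fingers":0}

```text
time: 4.15
eef_pos: [453.9, -250.3, 130.8]
tcp_rot: [[-0.321, -0.947, 0.002], [-0.947, 0.321, -0.003], [0.002, -0.003, -1.0]]
wrist_force: [-3.5, 1.1, 9.8]
grip_width: -0.1
```

Call:
servo_tool:
  deltas:
    - {"dx":0,"dy":0,"dz":0.01,"ax":0,"ay":0,"az":0,"fingers":0}
    - {"dx":0,"dy":0,"dz":0.01,"ax":0,"ay":0,"az":0,"fingers":0}
    - {"dx":0,"dy":0,"dz":0.01,"ax":0,"ay":0,"az":0,"fingers":0}
    - {"dx":0,"dy":0,"dz":0.01,"ax":0,"ay":0,"az":0,"fingers":0}
    - {"dx":0,"dy":0,"dz":0.01,"ax":0,"ay":0,"az":0,"fingers":0}
    - {"dx":0,"dy":0,"dz":0.01,"ax":0,"ay":0,"az":0,"fingers":0}
    - {"dx":0,"dy":0,"dz":0.01,"ax":0,"ay":0,"az":0,"fingers":0}
    - {"dx":0,"dy":0,"dz":0.01,"ax":0,"ay":0,"az":0,"fingers":0}
    - {"dx":0,"dy":0,"dz":0.01,"ax":0,"ay":0,"az":0,"fingers":0}
    - {"dx":0,"dy":0,"dz":0.01,"ax":0,"ay":0,"az":0,"fingers":0}

```text
time: 4.98
eef_pos: [452.9, -250.5, 110.1]
tcp_rot: [[-0.321, -0.947, -0.0], [-0.947, 0.321, -0.003], [0.003, -0.001, -1.0]]
wrist_force: [-6.1, -1.0, 8.9]
grip_width: 0.0
```

Call:
servo_tool:
  deltas:
    - {"dx":0,"dy":0,"dz":0.01,"ax":0,"ay":0,"az":0,"fingers":0}
    - {"dx":0,"dy":0,"dz":0.01,"ax":0,"ay":0,"az":0,"fingers":0}
    - {"dx":0,"dy":0,"dz":0.01,"ax":0,"ay":0,"az":0,"fingers":0}
    - {"dx":0,"dy":0,"dz":0.01,"ax":0,"ay":0,"az":0,"fingers":0}
    - {"dx":0,"dy":0,"dz":0.01,"ax":0,"ay":0,"az":0,"fingers":0}
    - {"dx":0,"dy":0,"dz":0.01,"ax":0,"ay":0,"az":0,"fingers":0}
    - {"dx":0,"dy":0,"dz":0.01,"ax":0,"ay":0,"az":0,"fingers":0}
    - {"dx":0,"dy":0,"dz":0.01,"ax":0,"ay":0,"az":0,"fingers":0}
    - {"dx":0,"dy":0,"dz":0.01,"ax":0,"ay":0,"az":0,"fingers":0}

```text
time: 5.73
eef_pos: [453.7, -250.4, 91.8]
tcp_rot: [[-0.321, -0.947, 0.001], [-0.947, 0.321, -0.002], [0.002, -0.002, -1.0]]
wrist_force: [-1.1, -1.6, 5.1]
grip_width: -0.1
```

Call:
servo_tool:
  deltas:
    - {"dx":0,"dy":0,"dz":0.005,"ax":0,"ay":0,"az":0,"fingers":0}
    - {"dx":0,"dy":0,"dz":0.005,"ax":0,"ay":0,"az":0,"fingers":0}
    - {"dx":0,"dy":0,"dz":0.005,"ax":0,"ay":0,"az":0,"fingers":0}
    - {"dx":0,"dy":0,"dz":0.005,"ax":0,"ay":0,"az":0,"fingers":0}
    - {"dx":0,"dy":0,"dz":0.005,"ax":0,"ay":0,"az":0,"fingers":0}
    - {"dx":0,"dy":0,"dz":0.005,"ax":0,"ay":0,"az":0,"fingers":0}
    - {"dx":0,"dy":0,"dz":0.005,"ax":0,"ay":0,"az":0,"fingers":0}
    - {"dx":0,"dy":0,"dz":0,"ax":0,"ay":0,"az":0,"fingers":0}

```text
time: 6.4
eef_pos: [454.6, -250.4, 86.8]
tcp_rot: [[-0.321, -0.947, 0.004], [-0.947, 0.321, -0.003], [0.002, -0.005, -1.0]]
wrist_force: [-3.7, 0.8, 14.2]
grip_width: 0.2
```

Run:
```python
from h import *
c=optics.camera("scene"); W=world(c); cv2.imwrite("pics/s2.png",cv2.resize(c["img"][60:280,180:480,::-1],None,fx=2.5,fy=2.5))
b=W[(W[...,0]>540)&(W[...,0]<800)&(abs(W[...,1]+224)<130)&(W[...,2]>160)]
print(len(b), np.percentile(b[:,2],[50,90,98,100]) if len(b) else 0, observe()["wrist_force"],observe()["eef_pos"])
```

```text
774 [272.34925614 341.98772901 345.38206214 349.57806457] [-2.44125397  1.17476203 14.90429705] [ 454.65796642 -250.41017995   86.78389754]
```

View pics/s2.png

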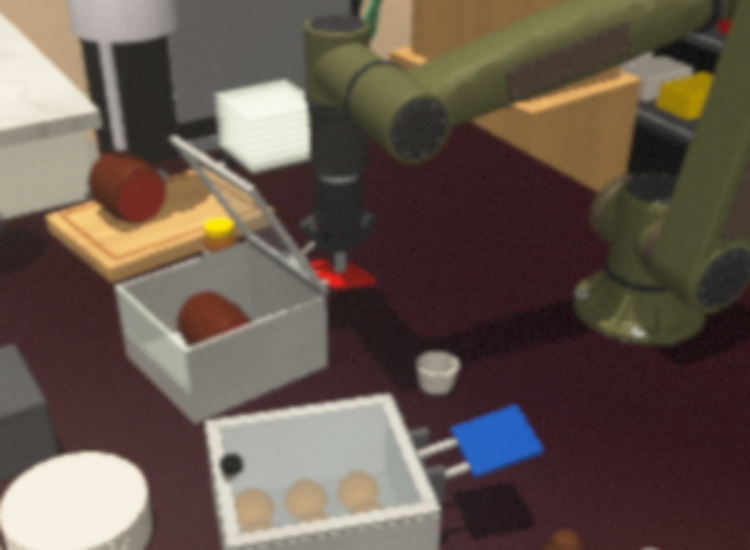

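Call:
servo_tool:
  deltas:
    - {"dx":0,"dy":0,"dz":0,"ax":0,"ay":0,"az":0,"fingers":0}
    - {"dx":0,"dy":0,"dz":0,"ax":0,"ay":0,"az":0,"fingers":0}
    - {"dx":0,"dy":0,"dz":0,"ax":0,"ay":0,"az":0,"fingers":0}
    - {"dx":0,"dy":0,"dz":0,"ax":0,"ay":0,"az":0,"fingers":0}
    - {"dx":0,"dy":0,"dz":0,"ax":0,"ay":0,"az":0,"fingers":0}
    - {"dx":0,"dy":0,"dz":0,"ax":0,"ay":0,"az":0,"fingers":0}
    - {"dx":0,"dy":0,"dz":0,"ax":0,"ay":0,"az":0,"fingers":0}
    - {"dx":0,"dy":0,"dz":0,"ax":0,"ay":0,"az":0,"fingers":0}
    - {"dx":0,"dy":0,"dz":0,"ax":0,"ay":0,"az":0,"fingers":0}
    - {"dx":0,"dy":0,"dz":0,"ax":0,"ay":0,"az":0,"fingers":0}

```text
time: 7.28
eef_pos: [454.7, -250.4, 86.8]
tcp_rot: [[-0.321, -0.947, 0.004], [-0.947, 0.321, -0.003], [0.002, -0.005, -1.0]]
wrist_force: [-3.6, 0.3, 14.4]
grip_width: 0.1
```

Call:
servo_tool:
  deltas:
    - {"dx":0,"dy":0,"dz":0,"ax":0,"ay":0,"az":0,"fingers":0}
    - {"dx":0,"dy":0,"dz":0,"ax":0,"ay":0,"az":0,"fingers":0}
    - {"dx":0,"dy":0,"dz":0,"ax":0,"ay":0,"az":0,"fingers":0}
    - {"dx":0,"dy":0,"dz":0,"ax":0,"ay":0,"az":0,"fingers":0}
    - {"dx":0,"dy":0,"dz":0,"ax":0,"ay":0,"az":0,"fingers":0}
    - {"dx":0,"dy":0,"dz":0,"ax":0,"ay":0,"az":0,"fingers":0}
    - {"dx":0,"dy":0,"dz":0,"ax":0,"ay":0,"az":0,"fingers":0}
    - {"dx":0,"dy":0,"dz":0,"ax":0,"ay":0,"az":0,"fingers":0}
    - {"dx":0,"dy":0,"dz":0,"ax":0,"ay":0,"az":0,"fingers":0}
    - {"dx":0,"dy":0,"dz":0,"ax":0,"ay":0,"az":0,"fingers":0}

```text
time: 8.12
eef_pos: [454.7, -250.4, 86.8]
tcp_rot: [[-0.321, -0.947, 0.004], [-0.947, 0.321, -0.003], [0.002, -0.005, -1.0]]
wrist_force: [-3.0, 0.9, 13.5]
grip_width: -0.2
```

Call:
servo_tool:
  deltas:
    - {"dx":0,"dy":0,"dz":0,"ax":0,"ay":0,"az":0,"fingers":0}
    - {"dx":0,"dy":0,"dz":0,"ax":0,"ay":0,"az":0,"fingers":0}
    - {"dx":0,"dy":0,"dz":0,"ax":0,"ay":0,"az":0,"fingers":0}
    - {"dx":0,"dy":0,"dz":0,"ax":0,"ay":0,"az":0,"fingers":0}
    - {"dx":0,"dy":0,"dz":0,"ax":0,"ay":0,"az":0,"fingers":0}
    - {"dx":0,"dy":0,"dz":0,"ax":0,"ay":0,"az":0,"fingers":0}
    - {"dx":0,"dy":0,"dz":0,"ax":0,"ay":0,"az":0,"fingers":0}
    - {"dx":0,"dy":0,"dz":0,"ax":0,"ay":0,"az":0,"fingers":0}
    - {"dx":0,"dy":0,"dz":0,"ax":0,"ay":0,"az":0,"fingers":0}
    - {"dx":0,"dy":0,"dz":0,"ax":0,"ay":0,"az":0,"fingers":0}

```text
time: 8.95
eef_pos: [454.7, -250.4, 86.8]
tcp_rot: [[-0.321, -0.947, 0.004], [-0.947, 0.321, -0.003], [0.002, -0.005, -1.0]]
wrist_force: [-3.2, 1.0, 13.9]
grip_width: -0.1
```

Call:
servo_tool:
  deltas:
    - {"dx":0,"dy":0,"dz":0,"ax":0,"ay":0,"az":0,"fingers":0}
    - {"dx":0,"dy":0,"dz":0,"ax":0,"ay":0,"az":0,"fingers":0}
    - {"dx":0,"dy":0,"dz":0,"ax":0,"ay":0,"az":0,"fingers":0}
    - {"dx":0,"dy":0,"dz":0,"ax":0,"ay":0,"az":0,"fingers":0}
    - {"dx":0,"dy":0,"dz":0,"ax":0,"ay":0,"az":0,"fingers":0}
    - {"dx":0,"dy":0,"dz":-0.005,"ax":0,"ay":0,"az":0,"fingers":0}
    - {"dx":0,"dy":0,"dz":-0.005,"ax":0,"ay":0,"az":0,"fingers":0}
    - {"dx":0,"dy":0,"dz":-0.007,"ax":0,"ay":0,"az":0,"fingers":0}
    - {"dx":0,"dy":0,"dz":-0.007,"ax":0,"ay":0,"az":0,"fingers":0}
    - {"dx":0,"dy":0,"dz":-0.007,"ax":0,"ay":0,"az":0,"fingers":0}

```text
time: 9.78
eef_pos: [453.6, -249.8, 90.1]
tcp_rot: [[-0.321, -0.947, 0.001], [-0.947, 0.321, -0.001], [0.001, -0.001, -1.0]]
wrist_force: [0.5, -3.2, 4.1]
grip_width: 0.1
```

Call:
servo_tool:
  deltas:
    - {"dx":0,"dy":0,"dz":-0.007,"ax":0,"ay":0,"az":0,"fingers":0}
    - {"dx":0,"dy":0,"dz":-0.007,"ax":0,"ay":0,"az":0,"fingers":0}
    - {"dx":0,"dy":0,"dz":-0.007,"ax":0,"ay":0,"az":0,"fingers":0}
    - {"dx":0,"dy":0,"dz":-0.007,"ax":0,"ay":0,"az":0,"fingers":0}
    - {"dx":0,"dy":0,"dz":-0.007,"ax":0,"ay":0,"az":0,"fingers":0}
    - {"dx":0,"dy":0,"dz":-0.007,"ax":0,"ay":0,"az":0,"fingers":0}
    - {"dx":0,"dy":0,"dz":-0.007,"ax":0,"ay":0,"az":0,"fingers":0}
    - {"dx":0,"dy":0,"dz":-0.007,"ax":0,"ay":0,"az":0,"fingers":0}
    - {"dx":0,"dy":0,"dz":-0.007,"ax":0,"ay":0,"az":0,"fingers":0}
    - {"dx":0,"dy":0,"dz":-0.007,"ax":0,"ay":0,"az":0,"fingers":0}

```text
time: 10.62
eef_pos: [452.7, -249.8, 103.9]
tcp_rot: [[-0.321, -0.947, -0.002], [-0.947, 0.321, -0.001], [0.001, 0.001, -1.0]]
wrist_force: [-3.6, -3.8, 6.4]
grip_width: 0.3
```

Call:
servo_tool:
  deltas:
    - {"dx":0,"dy":0,"dz":-0.007,"ax":0,"ay":0,"az":0,"fingers":0}
    - {"dx":0,"dy":0,"dz":-0.007,"ax":0,"ay":0,"az":0,"fingers":0}
    - {"dx":0,"dy":0,"dz":-0.007,"ax":0,"ay":0,"az":0,"fingers":0}
    - {"dx":0,"dy":0,"dz":-0.007,"ax":0,"ay":0,"az":0,"fingers":0}
    - {"dx":0,"dy":0,"dz":-0.007,"ax":0,"ay":0,"az":0,"fingers":0}
    - {"dx":0,"dy":0,"dz":-0.007,"ax":0,"ay":0,"az":0,"fingers":0}
    - {"dx":0,"dy":0,"dz":-0.007,"ax":0,"ay":0,"az":0,"fingers":0}
    - {"dx":0,"dy":0,"dz":-0.007,"ax":0,"ay":0,"az":0,"fingers":0}
    - {"dx":0,"dy":0,"dz":-0.007,"ax":0,"ay":0,"az":0,"fingers":0}
    - {"dx":0,"dy":0,"dz":-0.007,"ax":0,"ay":0,"az":0,"fingers":0}

```text
time: 11.45
eef_pos: [453.6, -249.6, 118.4]
tcp_rot: [[-0.321, -0.947, 0.0], [-0.947, 0.321, -0.001], [0.001, -0.001, -1.0]]
wrist_force: [-1.9, -1.9, 8.3]
grip_width: 0.2
```

Call:
servo_tool:
  deltas:
    - {"dx":0,"dy":0,"dz":-0.007,"ax":0,"ay":0,"az":0,"fingers":0}
    - {"dx":0,"dy":0,"dz":-0.007,"ax":0,"ay":0,"az":0,"fingers":0}
    - {"dx":0,"dy":0,"dz":-0.006,"ax":0,"ay":0,"az":0,"fingers":0}
    - {"dx":0,"dy":0,"dz":-0.006,"ax":0,"ay":0,"az":0,"fingers":0}
    - {"dx":0,"dy":0,"dz":-0.006,"ax":0,"ay":0,"az":0,"fingers":0}
    - {"dx":0,"dy":0,"dz":-0.006,"ax":0,"ay":0,"az":0,"fingers":0}
    - {"dx":0,"dy":0,"dz":-0.006,"ax":0,"ay":0,"az":0,"fingers":0}
    - {"dx":0,"dy":0,"dz":-0.006,"ax":0,"ay":0,"az":0,"fingers":0}
    - {"dx":0,"dy":0,"dz":-0.006,"ax":0,"ay":0,"az":0,"fingers":0}
    - {"dx":0,"dy":0,"dz":-0.006,"ax":0,"ay":0,"az":0,"fingers":0}

```text
time: 12.28
eef_pos: [455.7, -249.3, 131.6]
tcp_rot: [[-0.32, -0.947, 0.006], [-0.947, 0.32, -0.001], [-0.001, -0.006, -1.0]]
wrist_force: [5.4, -2.3, 7.4]
grip_width: -0.2
```

Call:
servo_tool:
  deltas:
    - {"dx":0,"dy":0,"dz":-0.005,"ax":0,"ay":0,"az":0,"fingers":0}
    - {"dx":0,"dy":0,"dz":-0.005,"ax":0,"ay":0,"az":0,"fingers":0}
    - {"dx":0,"dy":0,"dz":-0.005,"ax":0,"ay":0,"az":0,"fingers":0}
    - {"dx":0,"dy":0,"dz":-0.005,"ax":0,"ay":0,"az":0,"fingers":0}
    - {"dx":0,"dy":0,"dz":-0.005,"ax":0,"ay":0,"az":0,"fingers":0}
    - {"dx":0,"dy":0,"dz":-0.005,"ax":0,"ay":0,"az":0,"fingers":0}
    - {"dx":0,"dy":0,"dz":-0.005,"ax":0,"ay":0,"az":0,"fingers":0}

```text
time: 12.87
eef_pos: [454.1, -248.7, 136.9]
tcp_rot: [[-0.321, -0.947, 0.001], [-0.947, 0.321, 0.001], [-0.001, -0.001, -1.0]]
wrist_force: [2.8, -1.1, 2.4]
grip_width: 0.3
```

Call:
servo_tool:
  deltas:
    - {"dx":0,"dy":0,"dz":-0.005,"ax":0,"ay":0,"az":0,"fingers":0}
    - {"dx":0,"dy":0,"dz":-0.005,"ax":0,"ay":0,"az":0,"fingers":0}
    - {"dx":0,"dy":0,"dz":-0.005,"ax":0,"ay":0,"az":0,"fingers":0}
    - {"dx":0,"dy":0,"dz":-0.005,"ax":0,"ay":0,"az":0,"fingers":0}
    - {"dx":0,"dy":0,"dz":-0.005,"ax":0,"ay":0,"az":0,"fingers":0}
    - {"dx":0,"dy":0,"dz":-0.005,"ax":0,"ay":0,"az":0,"fingers":0}
    - {"dx":0,"dy":0,"dz":0,"ax":0,"ay":0,"az":0,"fingers":0}

```text
time: 13.45
eef_pos: [453.4, -249.4, 143.0]
tcp_rot: [[-0.321, -0.947, -0.0], [-0.947, 0.321, -0.0], [0.0, 0.0, -1.0]]
wrist_force: [-0.1, 0.0, 0.3]
grip_width: 0.2
```

Call:
servo_tool:
  deltas:
    - {"dx":0,"dy":0,"dz":-0.03,"ax":0,"ay":0,"az":0,"fingers":0}
    - {"dx":0,"dy":0,"dz":-0.1,"ax":0,"ay":0,"az":0,"fingers":0}
    - {"dx":0,"dy":0,"dz":-0.1,"ax":0,"ay":0,"az":0,"fingers":0}
    - {"dx":0,"dy":0.1,"dz":-0.1,"ax":0,"ay":0,"az":0,"fingers":0}
    - {"dx":0,"dy":0.15,"dz":-0.05,"ax":0,"ay":0,"az":0,"fingers":0}
    - {"dx":0,"dy":0.15,"dz":0,"ax":0,"ay":0,"az":0,"fingers":0}
    - {"dx":0,"dy":0.05,"dz":0,"ax":0,"ay":0,"az":0,"fingers":0}
    - {"dx":0,"dy":0,"dz":0,"ax":0,"ay":0,"az":0,"fingers":0}
    - {"dx":0,"dy":0,"dz":0,"ax":0,"ay":0,"az":0,"fingers":0}

```text
time: 14.2
eef_pos: [368.3, -220.4, 219.8]
tcp_rot: [[-0.321, -0.947, 0.002], [-0.947, 0.321, -0.0], [-0.0, -0.002, -1.0]]
wrist_force: [0.2, 0.2, 0.4]
grip_width: -0.2
```

Run:
```python
from h import *
np.set_printoptions(precision=3,suppress=True)
s=observe();print(s["time"],s["eef_pos"],s["wrist_force"])
for n in("top","scene"):
    c=optics.camera(n); c0=dict(np.load(f"{n}.npz")); cv2.imwrite(f"pics/{n}3.png",c["img"][...,::-1])
    W,W0=world(c),world(c0)
    for nm,w,cc in(("before",W0,c0),("after",W,c)):
        b=w[(w[...,0]>540)&(w[...,0]<830)&(abs(w[...,1]+224)<150)&(w[...,2]>100)]
        hsv=cv2.cvtColor(cc["img"],cv2.COLOR_RGB2HSV); m=((hsv[...,0]<6)|(hsv[...,0]>174))&(hsv[...,1]>150)
        p=w[m&(abs(w[...,2]-130)<30)&(abs(w[...,0]-454)<80)&(abs(w[...,1]+251)<80)]
        print(n,nm,"box z",np.percentile(b[:,2],[50,95,99]),"pad",p.mean(0) if len(p) else None,len(p))
```

```text
14.2 [ 368.283 -220.41   219.775] [0.248 0.246 0.401]
top before box z [138.419 144.077 159.438] pad [ 452.588 -248.896  134.706] 946
top after box z [138.487 144.155 160.291] pad [ 496.02  -268.732  123.443] 41
scene before box z [138.333 142.6   162.131] pad [ 455.83  -244.491  133.421] 316
scene after box z [138.256 142.454 161.687] pad [ 456.023 -244.088  133.601] 319
```

View pics/scene3.png

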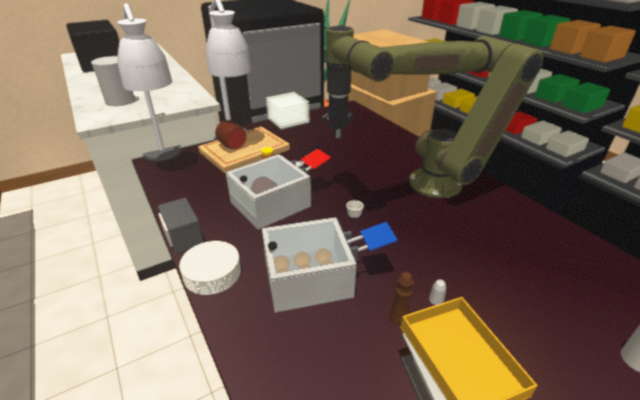

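View pics/top3.png

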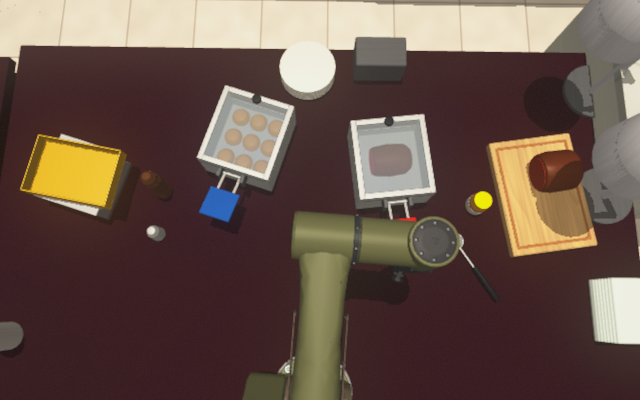

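Both pictures show the lids shut. The roast box is at (270,190) in the scene view and (390,160) in the top view. The pad is back at rest and the loose things haven't moved, with the ramekin at (355,208) and the gripper clear of everything.

```bash
python3 -c "
from rig import ctrl; print(ctrl.hand_in())"
```

```text
the job is handed in; nothing more can be done
None
```

The job is done and handed in at about 14 s of the allowed 40 s; the system gave no verdict. I pressed the red lever pad with closed fingertips until the roast warmer's lid reached its stop. I held it there for about 3 s, eased the pad up over about 3.5–4 s, then lifted off and moved clear.

**Lid open:** during the hold, the depth image put the lid's far edge at about 342 mm, against 340 mm given for fully open. The fingertip stopped at 86.8 mm rather than the stated 82 mm for the pad centre. I took that as the finger's edge meeting the sloping pad, since the push force rose to about 14 N there.

**Lid shut:** after release the box-top heights matched the first pictures to within 1 mm, and in the scene camera the pad was back within 0.5 mm. The wrist force read near zero. In the last top view the arm hid most of the pad, so its figure from that camera (41 pixels) is not usable.

**Surroundings:** by eye in the last pictures, the rolls' lid was still shut and the ramekin, jar, mill, shaker and spoon had not moved. The spoon's bowl was partly hidden by the arm from above. I did not measure their positions again.

**Not measured:** I had no direct reading of lid speed. The pad rose at about 17 mm/s, roughly 0.35 rad/s at the lid, against the 1.6 rad/s limit.

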